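# Make up the soil kit and the water kit

## Robot

A 6-joint arm with a two-finger parallel gripper is mounted at the origin on the work surface. World frame = base frame: x ahead of the robot, y to its left, z up, the work surface at z = 0. Lengths are in m, angles in degrees, forces in N, time in s.
With the tool pointing down it reaches from about 0.325 to 0.775 m from the base axis. Payload 5.5 kg.
Tool frame: the origin (TCP) lies at the centre of the arm's flange, where the gripper is bolted on; the fingertips stand 182 mm ahead of it and the grasp point (between the pads) lies 163 mm ahead of it; z points along the fingers, y is the line along which they close (so a half turn about z gives the same grasp; the last joint's range is limited). The gripper opens to 88 mm and grips with 3 to 60 N. Pads are 20 mm wide; open, the fingers measure 115 mm over their backs; the gripper's body (75 mm by 178 mm) begins 61 mm behind the grasp point.
Start: joints at [-79.853, 5.22, 70.514, -0, 104.267, -3.249], TCP at [0.139, -0.584, 0.405] pointing down, gripper open.
Joint ranges: [-164.24, 164.24], [-49.07, 125.15], [9.68, 141.18], [-86.29, 266.29], [3.28, 154.24], [-151.56, 151.56]. Speed limits (degrees/s): [147.25, 147.25, 172.46, 180, 180, 180].

## Interface

Orientations are given as [roll, pitch, yaw] about the fixed x, y, z axes, in that order (R = Rz(yaw) Ry(pitch) Rx(roll)).
In Python, from station import r gives the robot as it stands. The module is installed in compiled form; this text tells all that it offers. Calls block until the motion is done:
- r.reach(position, orientation): joint-space move of the TCP to a pose.
- r.servo_line(position, rotation=None, speed=0.15): straight line of the TCP; rotation=None keeps the orientation; speed is the mean speed in m/s.
- r.move_joints(angles): joint-space move.
- r.let_go() and r.grab(squeeze=None): open the fingers fully, or close them until they stop; squeeze is the grip in N (None keeps the last).
- r.wait(seconds).
- r.inverse_kinematics(position, orientation): joint angles nearest the present ones, or None.
- r.sense(): the state.
- r.snapshot(name): name is "scene" or "top" or "wrist"; returns a dict with "frame" (480x640x3 uint8, red, green, blue), "fx", "fy", "cx", "cy" (pixels), "R" (3x3) and "t" (3): a world point X has camera coordinates R X + t. Camera axes: x right, y down, z forward; pixel columns grow to the right and rows downward; lengths in m; the calibration is good to about 2 mm. The wrist camera is an equidistant fisheye: a pixel r from the principal point sees the ray r / f radians off the axis. A picture is of the moment at which its call begins. There is no depth.
A pose or a line that the arm cannot do raises r.IKError and nothing moves.
- r.hand_in(): hands the job in; it is judged then, once.
The state is a dict: "clock": time; "joints": joint angles; "joint_vel": joint speeds; "joint_torque": joint torques, N m; "tcp_pos": TCP position; "orientation": TCP orientation; "contact_force": force on the tool from outside, world axes, zero at the start; "torque": the same for the moment, N m; "opening": finger opening in m; "gripper_force": force on a finger pad.
Only numpy, scipy, OpenCV 4.12 (cv2) and the standard library are available. Lean on these libraries where they do the work, as an engineer would, in place of code of your own. Each camera call takes 0.05 s, during which the arm holds its last target. There are 200 camera calls.

## Task

Make up the two sampling kits from the stock standing on the bench: the steel milling jar, the porcelain crucible and the round white jar go into the tray with three compartments, and the amber bottle and the square bottle into the tray with two. Stand each upright on the floor of a compartment of its own, in whichever order you like, setting it down rather than dropping it, and leave the beaker, the flask and the vial rack standing where they are.

Things in the scene. Friction and masses are not known exactly. Their poses are not given: they have to be found in the camera images.
- milljar_mid (a point): Milling jar: plain stainless-steel cylinder with a screw lid (thin dark seam under the lid), 50 mm across, 60 mm high, up to 0.5 kg; upright on the bench; this point is on its axis, half-way up, its z axis up (30 mm above its foot).
- crucible_mid (a point): Tall-form porcelain crucible: white, open cup with straight sides 44 mm across (narrowing to 30 mm in the lowest 14 mm), 56 mm high, walls 3 mm; upright on the bench; this point is on its axis, half-way up, its z axis up (28 mm above its foot).
- widejar_mid (a point): White jar: squat round plastic jar with a wide ribbed white lid, 54 mm across (56 over the ribs), 58 mm high; upright on the bench; this point is on its axis, half-way up, its z axis up (29 mm above its foot).
- amber_mid (a point): Amber bottle: round brown glass bottle with a white paper label and a white screw cap; body 46 mm across and straight up to 60 mm, cap 31 mm across from 72 to 88 mm, 88 mm high in all; upright on the bench; this point is on its axis, half-way up, its z axis up (44 mm above its foot).
- square_mid (a point): Square bottle: whitish plastic bottle of square section with a round white screw cap; body 42 x 42 mm and straight up to 62 mm, sides along this point's x and y axes, cap 31 mm across from 72 to 88 mm, 88 mm high in all; upright on the bench; this point is on its axis, half-way up, its z axis up (44 mm above its foot).
- tray3: Kit tray with three compartments: grey plastic, 100 x 256 mm, 15 mm high, fixed to the bench, left or right of the stock. Origin: centre of its underside, z up. Compartments in a row along its y axis, centred at y = -84, 0, +84 mm, each 92 (x) by 80 mm (y) inside, floor 4 mm above the bench; walls 4 mm thick, 15 mm high (dividers 13 mm) from the bench, with a 5 mm rim outside.
- tray2: Kit tray with two compartments: like the other but 100 x 172 mm, compartments of the same size centred at y = -42 and +42 mm; origin, axes, floor and walls as for the other. It lies on the other side of the stock.
- beaker_mid (a point): Small clear glass beaker, open, 43 mm across, 58 mm high; not part of a kit; upright on the bench; this point is on its axis, half-way up, its z axis up (29 mm above its foot).
- flask_mid (a point): Clear glass conical flask with a dark rubber stopper, 51 mm across at the foot, neck 21 mm, 87 mm high; not part of a kit; upright on the bench; this point is on its axis, half-way up, its z axis up (43.5 mm above its foot).
- vialrack_mid (a point): Vial rack: white block 60 x 42 x 24 mm (x, y, z) with six small vials with metal caps, 38 mm high in all; not part of a kit; this point is at its centre 19 mm above the bench, x along its long side, z up.

How it is judged (in metres and radians):
At the end, for the whole second after the job is handed in: Every compartment holds one thing of its kit (milling jar, crucible, white jar in tray3; amber and square bottle in tray2), axis inside it, foot within 6 mm of its floor. All loose things upright within 0.12 rad, under 20 mm/s; beaker, flask, vial rack within 30 mm of their starts (((x of milljar_mid in the frame of tray3 between -0.046 and 0.046 m and y of milljar_mid in the frame of tray3 between -0.124 and -0.044 m and z of milljar_mid in the frame of tray3 between 0.028 and 0.04 m) or (x of crucible_mid in the frame of tray3 between -0.046 and 0.046 m and y of crucible_mid in the frame of tray3 between -0.124 and -0.044 m and z of crucible_mid in the frame of tray3 between 0.026 and 0.038 m) or (x of widejar_mid in the frame of tray3 between -0.046 and 0.046 m and y of widejar_mid in the frame of tray3 between -0.124 and -0.044 m and z of widejar_mid in the frame of tray3 between 0.027 and 0.039 m)) and ((x of milljar_mid in the frame of tray3 between -0.046 and 0.046 m and y of milljar_mid in the frame of tray3 between -0.04 and 0.04 m and z of milljar_mid in the frame of tray3 between 0.028 and 0.04 m) or (x of crucible_mid in the frame of tray3 between -0.046 and 0.046 m and y of crucible_mid in the frame of tray3 between -0.04 and 0.04 m and z of crucible_mid in the frame of tray3 between 0.026 and 0.038 m) or (x of widejar_mid in the frame of tray3 between -0.046 and 0.046 m and y of widejar_mid in the frame of tray3 between -0.04 and 0.04 m and z of widejar_mid in the frame of tray3 between 0.027 and 0.039 m)) and ((x of milljar_mid in the frame of tray3 between -0.046 and 0.046 m and y of milljar_mid in the frame of tray3 between 0.044 and 0.124 m and z of milljar_mid in the frame of tray3 between 0.028 and 0.04 m) or (x of crucible_mid in the frame of tray3 between -0.046 and 0.046 m and y of crucible_mid in the frame of tray3 between 0.044 and 0.124 m and z of crucible_mid in the frame of tray3 between 0.026 and 0.038 m) or (x of widejar_mid in the frame of tray3 between -0.046 and 0.046 m and y of widejar_mid in the frame of tray3 between 0.044 and 0.124 m and z of widejar_mid in the frame of tray3 between 0.027 and 0.039 m)) and ((x of amber_mid in the frame of tray2 between -0.046 and 0.046 m and y of amber_mid in the frame of tray2 between -0.082 and -0.002 m and z of amber_mid in the frame of tray2 between 0.042 and 0.054 m) or (x of square_mid in the frame of tray2 between -0.046 and 0.046 m and y of square_mid in the frame of tray2 between -0.082 and -0.002 m and z of square_mid in the frame of tray2 between 0.042 and 0.054 m)) and ((x of amber_mid in the frame of tray2 between -0.046 and 0.046 m and y of amber_mid in the frame of tray2 between 0.002 and 0.082 m and z of amber_mid in the frame of tray2 between 0.042 and 0.054 m) or (x of square_mid in the frame of tray2 between -0.046 and 0.046 m and y of square_mid in the frame of tray2 between 0.002 and 0.082 m and z of square_mid in the frame of tray2 between 0.042 and 0.054 m)) and angle between each of milljar_mid, crucible_mid, widejar_mid, amber_mid, square_mid, beaker_mid, flask_mid, vialrack_mid's own z axis and vertical below 0.12 rad and linear speed of each of milljar, crucible, widejar, amber, square, beaker, flask, vialrack below 0.02 m/s and distance of each of beaker_mid, flask_mid, vialrack_mid from where it was at the start of the episode below 0.03 m); the robot touches nothing.
It fails at once if a kit thing is dropped or knocked flying (faster than 0.6 m/s with no finger on it) ((linear speed of milljar above 0.6 m/s and contact force between the fingers and milljar below 0.05 N) or (linear speed of crucible above 0.6 m/s and contact force between the fingers and crucible below 0.05 N) or (linear speed of widejar above 0.6 m/s and contact force between the fingers and widejar below 0.05 N) or (linear speed of amber above 0.6 m/s and contact force between the fingers and amber below 0.05 N) or (linear speed of square above 0.6 m/s and contact force between the fingers and square below 0.05 N)).
It fails at once if the beaker, the flask or the vial rack is moved by 30 mm or more (distance of any of beaker_mid, flask_mid, vialrack_mid from where it was at the start of the episode above 0.03 m).
It also fails if it takes over 115 s, if anything falls off the work surface, if the arm or the gripper's body presses on something with over 40 N, if the wrist force passes 120 N, or if a joint passes its speed limit or range.

## Working session

There is one attempt and no reset: what is moved stays moved. The work goes in short steps, each a Python script; the robot and the scene stay as the last script left them, time stands still between calls to the robot, and variables do not carry over. Pictures are saved under pics/ and viewed, at most 14 in all, crops included, and the job is handed in when it is done.

```bash
mkdir -p pics; python3 - <<'E'
from station import r
import cv2,pickle
for n in ("scene","top"):
    s=r.snapshot(n); pickle.dump(s,open(n+'.pkl','wb')); cv2.imwrite(f'pics/{n}0.png',s["frame"][:,:,::-1])
    print(n,s["fx"],s["fy"],s["cx"],s["cy"],s["R"],s["t"])
print(r.sense()["clock"])
E
```

```text
scene 571.0897099018811 571.0897099018811 321.245853590524 242.84110480374915 [[ 0.43494694  0.90031609 -0.01587762]
 [ 0.49116096 -0.25198717 -0.83382455]
 [-0.75470661  0.35487096 -0.55180116]] [-0.24467037 -0.22613689  1.57357216]
top 447.5135102246357 447.5135102246357 324.64487723651143 234.77809863374637 [[-0.02881587 -0.9995509  -0.00822416]
 [-0.99680814  0.02934767 -0.07424444]
 [ 0.07445246  0.00605849 -0.99720616]] [0.00390318 0.55801147 0.76979435]
0.1
```

View pics/top0.png

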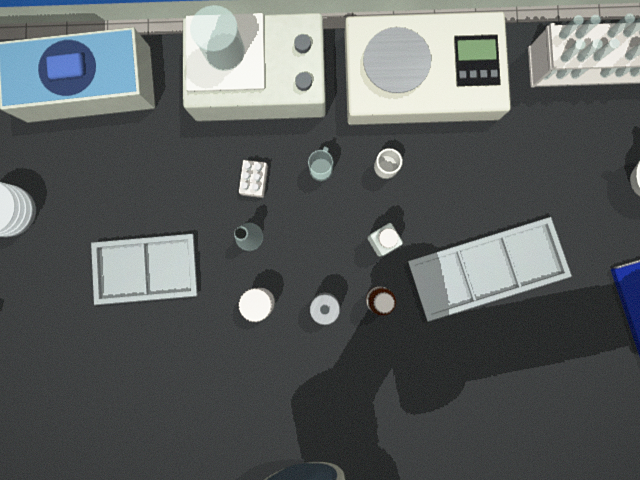

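View pics/scene0.png

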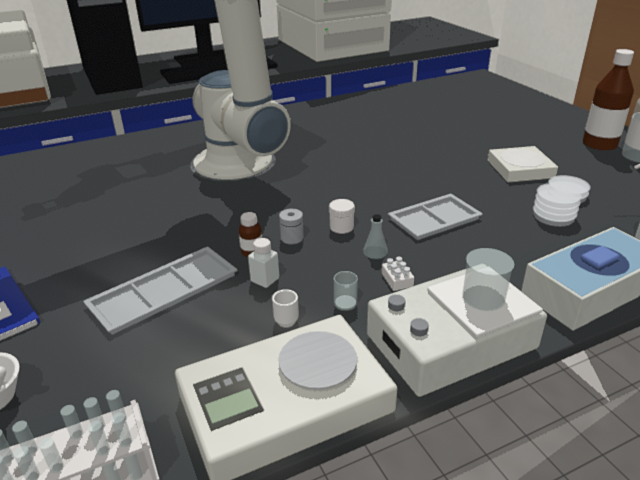

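The top view shows tray2 at about (145,269) and tray3 at about (490,268), partly in the arm's shadow. Object tops are the milling jar (324,309), white jar (256,305), amber cap (381,300), square cap (387,239), crucible (388,163), beaker (321,163), flask (246,235) and rack (254,178). The scene view agrees with this. Next I'll take measurements.

```bash
cat > geo.py <<'E'
import numpy as np
def ray(s,uv,z):
    R=np.array(s["R"]);t=np.array(s["t"]);C=-R.T@t
    d=R.T@np.array([(uv[0]-s["cx"])/s["fx"],(uv[1]-s["cy"])/s["fy"],1.])
    return C+d*(z-C[2])/d[2]
E
python3 - <<'E'
import pickle,cv2,numpy as np
from geo import ray
s=pickle.load(open('top.pkl','rb')); f=s["frame"]; hsv=cv2.cvtColor(f,cv2.COLOR_RGB2HSV)
def blob(mask,seed,name):
    n,l,st,c=cv2.connectedComponentsWithStats(mask.astype(np.uint8),connectivity=4)
    ys,xs=np.mgrid[:480,:640]; d=np.where(l>0,(xs-seed[0])**2+(ys-seed[1])**2,1e9)
    k=l[np.unravel_index(d.argmin(),d.shape)]
    cs,_=cv2.findContours((l==k).astype(np.uint8),cv2.RETR_EXTERNAL,cv2.CHAIN_APPROX_NONE)
    return max(cs,key=len)
V=hsv[...,2]
for n,sd,z,th in [("mill",(324,309),.06,110),("wide",(256,305),.058,140),("ambercap",(381,300),.088,140),("squarecap",(387,239),.088,225),("squarebody",(387,239),.062,140),("crucible",(380,170),.056,140),("rack",(254,178),.03,140)]:
    c=blob(V>th,sd,n); (u,v),rad=cv2.minEnclosingCircle(c); p=ray(s,(u,v),z); q=ray(s,(u+rad,v),z)
    print(n,(round(u),round(v)),p.round(4),"dia",round(2000*np.linalg.norm(p-q),1),"rect",cv2.minAreaRect(c), len(c))
for n,sd,th,roi in [("tray2",(150,235),70,(80,220,130,100)),("tray3",(551,222),70,(400,205,185,125))]:
    m=np.zeros_like(V,bool);x,y,w,h=roi;m[y:y+h,x:x+w]=V[y:y+h,x:x+w]>th
    m=cv2.morphologyEx(m.astype(np.uint8),cv2.MORPH_CLOSE,np.ones((5,5)))
    c=blob(m>0,sd,n); b=cv2.boxPoints(cv2.minAreaRect(c)); P=np.array([ray(s,k,.014) for k in b])
    print(n,b.tolist(),P.round(4).tolist(),"c",P.mean(0).round(4),np.linalg.norm(P-np.roll(P,1,0),axis=1).round(3))
cv2.imwrite('pics/c1.png',cv2.resize(f[130:340,200:600,::-1],None,fx=2,fy=2,interpolation=cv2.INTER_CUBIC))
for n,uv,z in [("beaker",(321,158),.058),("flask",(241,233),.087)]: print(n,ray(s,uv,z))
E
```

```text
mill (324, 309) [ 0.4313 -0.0087  0.06  ] dia 50.5 rect ((324.5, 309.0), (30.0, 29.0), 90.0) 84
wide (255, 305) [0.4416 0.1066 0.058 ] dia 56.4 rect ((255.5, 305.0), (32.0, 33.0), 90.0) 93
ambercap (384, 302) [ 0.4417 -0.1043  0.088 ] dia 30.8 rect ((384.0, 302.5), (19.091880798339844, 17.677669525146484), 45.0) 52
squarecap (391, 238) [ 0.5444 -0.1191  0.088 ] dia 36.8 rect ((389.0294189453125, 238.88232421875), (20.4083309173584, 18.00735092163086), 59.036251068115234) 56
squarebody (385, 240) [ 0.5439 -0.1134  0.062 ] dia 57.4 rect ((384.676513671875, 239.79412841796875), (25.03879165649414, 27.78277015686035), 59.03623962402344) 84
crucible (388, 163) [ 0.6744 -0.1237  0.056 ] dia 52.2 rect ((387.70001220703125, 163.10000610351562), (25.491172790527344, 29.96331024169922), 26.56505012512207) 80
rack (252, 178) [0.6614 0.112  0.03  ] dia 71.9 rect ((252.29913330078125, 178.00656127929688), (24.119876861572266, 34.82513427734375), 7.594642639160156) 110
tray2 [[79.99998474121094, 319.0], [79.99998474121094, 220.0], [208.9999542236328, 220.0], [208.9999542236328, 319.0]] [[0.4221, 0.4236, 0.014], [0.5979, 0.4257, 0.014], [0.591, 0.1938, 0.014], [0.4157, 0.1955, 0.014]] c [0.5067 0.3097 0.014 ] [0.228 0.176 0.232 0.175]
tray3 [[400.0, 321.0], [400.0, 205.0], [584.0, 205.0], [584.0, 321.0]] [[0.4029, -0.1401, 0.014], [0.6078, -0.1485, 0.014], [0.598, -0.4758, 0.014], [0.394, -0.4612, 0.014]] c [ 0.5007 -0.3064  0.014 ] [0.321 0.205 0.327 0.205]
beaker [ 0.68650479 -0.01014612  0.058     ]
flask [0.55982271 0.12270713 0.087     ]
```

View pics/c1.png

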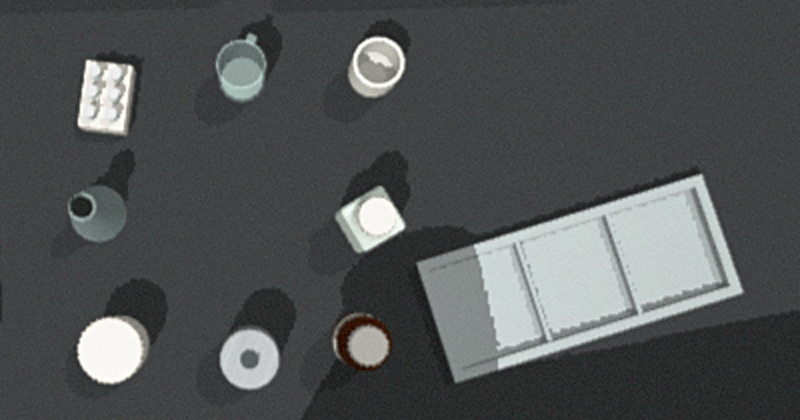

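The crop shows the tray3 corners at full-image pixels (408.5,261.5), (551,217.5), (571.5,276.5) and (427.5,321.5). The square cap is at (389,238) with its sides at about 32° in the image, and the crucible rim is at (388.5,162). I'll work out the tray frames, cross-check in the scene view and test the IK.

```bash
cat > plan.py <<'E'
import pickle,numpy as np
from geo import ray
s=pickle.load(open('top.pkl','rb'))
def tray(px):   # corners: left-far, right-far, right-near, left-near
    P=np.array([ray(s,p,.015) for p in px])[:,:2]
    ax=(P[0]-P[1]+P[3]-P[2]); ax/=np.linalg.norm(ax)
    return P.mean(0),ax,np.linalg.norm(P-np.roll(P,1,0),axis=1)
T3=tray([(408.5,261.5),(551,217.5),(571.5,276.5),(427.5,321.5)])
T2=tray([(91.5,242),(193.5,233.5),(197.5,296),(94.5,304.5)])
G=.042
OBJ={"amber":((381,300),.088,.046),"square":((389,238.3),.088,.042),"crucible":((388.5,162),.056,.044),"mill":((324,309),.06,.05),"wide":((255.5,305),.058,.056)}
POS={k:ray(s,v[0],v[1])[:2] for k,v in OBJ.items()}
POS["amber"]=np.array([.4417,-.1043])
phi=lambda a:np.degrees(np.arctan2(a[1],a[0]))
P3,P2=phi(T3[1])+90,phi(T2[1])+90    # close along tray x
JOB=[("amber",P2,T2[0]+.042*T2[1],P2),("square",30,T2[0]-.042*T2[1],P2),
 ("mill",P3,T3[0]-.084*T3[1],P3),("crucible",P3,T3[0],P3),("wide",P3,T3[0]+.084*T3[1],P3)]
E
python3 - <<'E'
from plan import *
from station import r
import pickle
sc=pickle.load(open('scene.pkl','rb'))
def proj(X): 
    c=sc["R"]@X+sc["t"]; return np.array([sc["fx"]*c[0]/c[2]+sc["cx"],sc["fy"]*c[1]/c[2]+sc["cy"]]).round(0)
print(T3,T2)
for k,a,q,b in JOB:
    print(k,POS[k].round(3),proj(np.r_[POS[k],OBJ[k][1]]),"close",round(a),"->",q.round(3),proj(np.r_[q,.004]),round(b))
    for p,c in((POS[k],a),(q,b)):
        for y in(c+90,c-90,c+270):
            y=(y+180)%360-180
            j=r.inverse_kinematics([*p,.205],[180,0,y]);jj=r.inverse_kinematics([*p,.34],[180,0,y])
            print("  ",round(y),None if j is None else np.round(j),jj is not None)
E
```

```text
(array([ 0.48915534, -0.30169068]), array([-0.26673657,  0.96376947]), array([0.10958403, 0.26566644, 0.10920931, 0.266045  ])) (array([0.50713618, 0.30959757]), array([-0.05359997,  0.99856249]), array([0.11099834, 0.18280814, 0.1110919 , 0.18267566]))
amber [ 0.442 -0.104] [248. 215.] close 183 -> [0.505 0.352] [448. 212.] 183
   -87 None False
   93 [-18. -15. 110.   0.  85. -21.] True
   93 [-18. -15. 110.   0.  85. -21.] True
   -87 [  32.   11.   85.    0.   84. -151.] True
   93 [32. 11. 85. -0. 84. 29.] True
   93 [32. 11. 85. -0. 84. 29.] True
square [ 0.544 -0.116] [260. 241.] close 30 -> [0.509 0.268] [418. 222.] 183
   120 [-16.   2.  95.   0.  84. -46.] True
   -60 [-16.   2.  95.  -0.  84. 134.] True
   -60 [-16.   2.  95.  -0.  84. 134.] True
   -87 None False
   93 [24.  5. 92. -0. 84. 21.] True
   93 [24.  5. 92. -0. 84. 21.] True
mill [ 0.432 -0.008] [291. 214.] close 195 -> [ 0.512 -0.383] [122. 307.] 195
   -75 None False
   105 [ -6. -19. 113.   0.  86. -21.] True
   105 [ -6. -19. 113.   0.  86. -21.] True
   -75 [-40.  14.  81.  -0.  85. 125.] True
   105 [-40.  14.  81.   0.  85. -55.] True
   105 [-40.  14.  81.   0.  85. -55.] True
crucible [ 0.677 -0.125] [284. 295.] close 195 -> [ 0.489 -0.302] [163. 288.] 195
   -75 [-13.  21.  72.  -0.  86. 151.] True
   105 [-13.  21.  72.   0.  86. -29.] True
   105 [-13.  21.  72.   0.  86. -29.] True
   -75 [-35.   4.  92.  -0.  84. 129.] True
   105 [-35.   4.  92.   0.  84. -51.] True
   105 [-35.   4.  92.   0.  84. -51.] True
wide [0.441 0.106] [340. 204.] close 195 -> [ 0.467 -0.221] [201. 271.] 195
   -75 None False
   105 [  9. -15. 110.   0.  85.  -6.] True
   105 [  9. -15. 110.   0.  85.  -6.] True
   -75 [-29.  -5. 101.  -0.  84. 135.] True
   105 [-29.  -5. 101.   0.  84. -45.] True
   105 [-29.  -5. 101.   0.  84. -45.] True
```

Tray sizes come out at 110×266 and 111×183 mm, as expected with the rim, and the scene reprojections match. I'll start with the amber bottle.

```bash
cat > run.py <<'E'
from plan import *
from station import r
Z0=.163; HI=.335
def do(k,a,q,b):
    p=POS[k]; ya,yb=[(x+90)%180 for x in(a,b)]
    ya,yb=[y if y>60 else y+180 for y in(ya,yb)]
    z=Z0+G
    r.reach([*p,HI],[180,0,ya]); r.servo_line([*p,z],speed=.12)
    r.grab(35); s=r.sense()
    print(k,"opening",round(s["opening"],4),"want",OBJ[k][2],"F",s["gripper_force"],np.round(s["contact_force"],1),flush=True)
    if abs(s["opening"]-OBJ[k][2])>.005: return False
    r.servo_line([*p,HI],speed=.12)
    r.servo_line([*q,HI],[180,0,yb],speed=.2)
    s=r.sense(); print("  held",round(s["opening"],4),np.round(s["contact_force"],1))
    r.servo_line([*q,z+.03],speed=.12); r.servo_line([*q,z+.0045],speed=.03)
    s=r.sense(); print("  down",np.round(s["tcp_pos"],4),np.round(s["contact_force"],1))
    r.let_go(); r.wait(.2); r.servo_line([*q,HI],speed=.12)
    print("  clock",r.sense()["clock"],flush=True); return True
E
python3 - <<'E'
from run import *
print(do(*JOB[0]))
import cv2
s=r.snapshot("scene"); cv2.imwrite('pics/s1.png',s["frame"][:,:,::-1])
E
```

```text
amber opening 0.0453 want 0.046 F 35.00000592255901 [0.  1.1 0.1]
  held 0.0452 [-0.1 -0.3 -1.3]
  down [0.5049 0.3516 0.2097] [-0.5 -0.1 -1.8]
  clock 11.9917
True
```

View pics/s1.png

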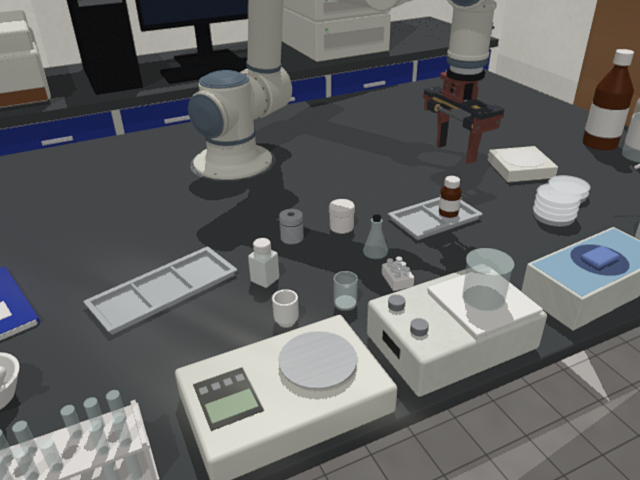

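The amber bottle stands upright in tray2's far compartment at (450,205), and everything else is unmoved. Each item takes about 12 s, so I'll run the other four and stop on any mismatch.

```bash
python3 - <<'E'
from run import *
for j in JOB[1:]:
    if not do(*j): print("STOP"); break
import cv2
r.reach([.139,-.584,.405],[180,0,90])
for n in("scene","top"):
    s=r.snapshot(n); cv2.imwrite(f'pics/{n}2.png',s["frame"][:,:,::-1])
print(r.sense()["clock"])
E
```

```text
square opening 0.0417 want 0.042 F 34.927938580513 [0.7 0.2 0.1]
  held 0.0417 [-0.1 -0.6 -1.4]
  down [0.5095 0.2677 0.2097] [ 0.4 -0.4 -0.4]
  clock 23.3083
mill opening 0.0494 want 0.05 F 35.00005235429853 [-1.9 -0.4  0.5]
  held 0.0494 [-0.2  0.6 -3.8]
  down [ 0.5116 -0.3827  0.2097] [ 0.1 -0.8 -2.6]
  clock 33.775
crucible opening 0.0434 want 0.044 F 34.99970566481352 [-0.4  1.   0.3]
  held 0.0439 [-0.2 -0.6 -1.2]
  down [ 0.4892 -0.3017  0.2097] [-0.7 -0.  -0.5]
  clock 43.8167
wide opening 0.0532 want 0.056 F 35.00012208050521 [0.4 0.  0.7]
  held 0.0534 [ 0.3 -0.3 -1.5]
  down [ 0.4668 -0.2208  0.2096] [-0.9 -0.4 -0.6]
  clock 54.3333
56.2333
```

View pics/scene2.png

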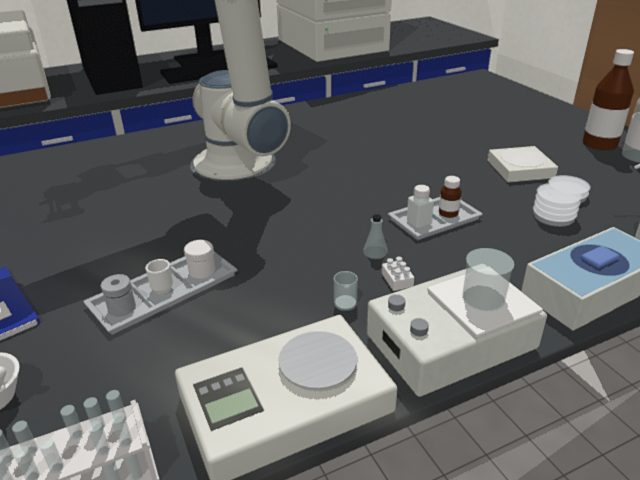

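View pics/top2.png

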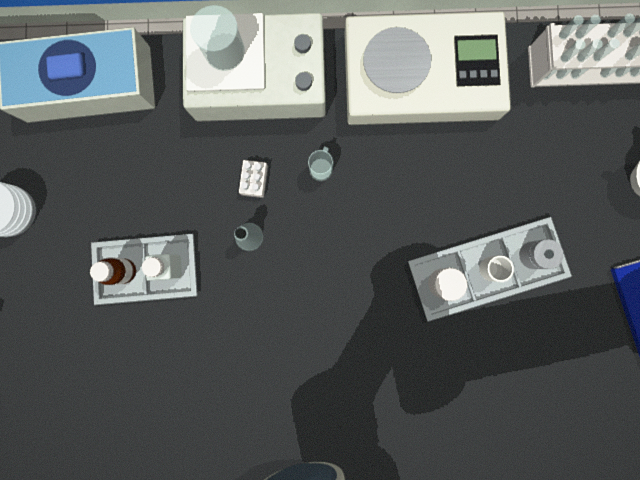

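All five stand upright in their own compartments: the tray3 three at (450,285), (500,268) and (545,253), and the tray2 two at (110,270) and (155,266). The beaker, flask and rack are where they started.

```bash
python3 -c "
from station import r
print(r.hand_in())"
```

```text
the job is handed in; nothing more can be done
None
```

I handed the job in at about 56 s of robot time: in the last pictures all five items stand upright in their own compartments and the beaker, flask and vial rack are where they started; the call returned no verdict.

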